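Move the row of sockets to the storage rack in the same order

TASK

Three wrench sockets stand in working order in the black trays of the wooden rack. Move them to the grey trays of the aluminium rack, one upright in the middle of each, keeping their order as counted from each rack's tall wooden end post: the socket nearest the post in the wooden rack goes nearest the post in the aluminium rack, and so on. Keep them upright on the way, and set each one down: do not drop it or let it topple.

Things in the scene. Friction and masses are not known exactly. Their poses are not given: they have to be found in the camera images.
- socket_deep: deep wrench socket: plain upright steel cylinder, 28 mm diameter, 70 mm tall, 0.2 kg: the tallest and, for its full height, slim. Origin at the centre of its underside, z axis up along its axis; round, so its yaw does not matter; a dark square in the middle of its top.
- socket_wide: wide wrench socket: plain upright steel cylinder, 46 mm diameter, 50 mm tall, 0.28 kg: the broadest and shortest. Origin at the centre of its underside, z axis up along its axis; round, so its yaw does not matter; a dark square in the middle of its top.
- socket_stepped: stepped wrench socket: steel, a foot 38 mm in diameter and 22 mm tall, then a neck 24 mm in diameter up to 62 mm; 0.2 kg. Grip it by the neck. Origin at the centre of its underside, z axis up along its axis; round, so its yaw does not matter; a dark square in the middle of its top.
- layout_tray_deep: black tray of the wooden rack where socket_deep starts, fixed; square open tray, 72 mm outside, 66 inside, 10 high, floor 4 thick (z = 0.016); origin at the centre of its underside. Trays lie in a row along their own y, pitch 86 mm. +y points to this rack's tall post, at its left end seen from the robot, 142 mm from the middle tray. Rack on either side, yaw within 0.4 rad.
- layout_tray_wide: black tray of the wooden rack where socket_wide starts, fixed; square open tray, 72 mm outside, 66 inside, 10 high, floor 4 thick (z = 0.016); origin at the centre of its underside. Trays lie in a row along their own y, pitch 86 mm. +y points to this rack's tall post, at its left end seen from the robot, 142 mm from the middle tray. Rack on either side, yaw within 0.4 rad.
- layout_tray_stepped: black tray of the wooden rack where socket_stepped starts, fixed; square open tray, 72 mm outside, 66 inside, 10 high, floor 4 thick (z = 0.016); origin at the centre of its underside. Trays lie in a row along their own y, pitch 86 mm. +y points to this rack's tall post, at its left end seen from the robot, 142 mm from the middle tray. Rack on either side, yaw within 0.4 rad.
- store_tray_a: one of three like grey trays of the aluminium rack, empty at the start, fixed; square open tray, 72 mm outside, 66 inside, 10 high, floor 4 thick (z = 0.016); origin at the centre of its underside. Trays lie in a row along their own y, pitch 86 mm. The letters a, b, c say nothing of the place in the row. Rack on either side of the bench, yaw within 0.4 rad.
- store_tray_b: one of three like grey trays of the aluminium rack, empty at the start, fixed; square open tray, 72 mm outside, 66 inside, 10 high, floor 4 thick (z = 0.016); origin at the centre of its underside. Trays lie in a row along their own y, pitch 86 mm. The letters a, b, c say nothing of the place in the row. Rack on either side of the bench, yaw within 0.4 rad.
- store_tray_c: one of three like grey trays of the aluminium rack, empty at the start, fixed; square open tray, 72 mm outside, 66 inside, 10 high, floor 4 thick (z = 0.016); origin at the centre of its underside. Trays lie in a row along their own y, pitch 86 mm. The letters a, b, c say nothing of the place in the row. Rack on either side of the bench, yaw within 0.4 rad.
- store_post: tall wooden end post of the aluminium rack, fixed at one end of it, left or right: 70 x 22 mm, 60 mm tall; origin at the centre of its underside (z = 0.012). It stands in line with the trays, 56, 142 and 228 mm from the centres of the first, second and third grey tray. The other end has a flat cap 8 mm tall.
There are look-alikes about, which are no part of the job. What is shaped like the socket_wide but blue is not meant.

How it is judged (in metres and radians):
At the end, for the whole second after the job is handed in: Each socket stands upright (within 0.1 rad) and at rest on the floor of a grey tray, its axis within 15 mm of the tray's centre, one socket to a tray, and its rank (first, second, third) counted from the aluminium rack's tall post equals its starting rank counted from the wooden rack's tall post (((horizontal distance between socket_deep and store_tray_a below 0.015 m and z of socket_deep in the frame of store_tray_a below 0.008 m) or (horizontal distance between socket_deep and store_tray_b below 0.015 m and z of socket_deep in the frame of store_tray_b below 0.008 m) or (horizontal distance between socket_deep and store_tray_c below 0.015 m and z of socket_deep in the frame of store_tray_c below 0.008 m)) and ((y of each of layout_tray_wide, layout_tray_stepped in the frame of layout_tray_deep below 0 m and horizontal distance between socket_deep and store_post below 0.099 m) or (((y of layout_tray_wide in the frame of layout_tray_deep above 0 m and y of layout_tray_stepped in the frame of layout_tray_deep below 0 m) or (y of layout_tray_wide in the frame of layout_tray_deep below 0 m and y of layout_tray_stepped in the frame of layout_tray_deep above 0 m)) and horizontal distance between socket_deep and store_post between 0.099 and 0.185 m) or (y of each of layout_tray_wide, layout_tray_stepped in the frame of layout_tray_deep above 0 m and horizontal distance between socket_deep and store_post above 0.185 m)) and angle between each of socket_deep, socket_wide, socket_stepped's own z axis and vertical below 0.1 rad and linear speed of each of socket_deep, socket_wide, socket_stepped below 0.02 m/s and angular speed of each of socket_deep, socket_wide, socket_stepped below 0.2 rad/s and ((horizontal distance between socket_wide and store_tray_a below 0.015 m and z of socket_wide in the frame of store_tray_a below 0.008 m) or (horizontal distance between socket_wide and store_tray_b below 0.015 m and z of socket_wide in the frame of store_tray_b below 0.008 m) or (horizontal distance between socket_wide and store_tray_c below 0.015 m and z of socket_wide in the frame of store_tray_c below 0.008 m)) and ((y of each of layout_tray_deep, layout_tray_stepped in the frame of layout_tray_wide below 0 m and horizontal distance between socket_wide and store_post below 0.099 m) or (((y of layout_tray_deep in the frame of layout_tray_wide above 0 m and y of layout_tray_stepped in the frame of layout_tray_wide below 0 m) or (y of layout_tray_deep in the frame of layout_tray_wide below 0 m and y of layout_tray_stepped in the frame of layout_tray_wide above 0 m)) and horizontal distance between socket_wide and store_post between 0.099 and 0.185 m) or (y of each of layout_tray_deep, layout_tray_stepped in the frame of layout_tray_wide above 0 m and horizontal distance between socket_wide and store_post above 0.185 m)) and ((horizontal distance between socket_stepped and store_tray_a below 0.015 m and z of socket_stepped in the frame of store_tray_a below 0.008 m) or (horizontal distance between socket_stepped and store_tray_b below 0.015 m and z of socket_stepped in the frame of store_tray_b below 0.008 m) or (horizontal distance between socket_stepped and store_tray_c below 0.015 m and z of socket_stepped in the frame of store_tray_c below 0.008 m)) and ((y of each of layout_tray_deep, layout_tray_wide in the frame of layout_tray_stepped below 0 m and horizontal distance between socket_stepped and store_post below 0.099 m) or (((y of layout_tray_deep in the frame of layout_tray_stepped above 0 m and y of layout_tray_wide in the frame of layout_tray_stepped below 0 m) or (y of layout_tray_deep in the frame of layout_tray_stepped below 0 m and y of layout_tray_wide in the frame of layout_tray_stepped above 0 m)) and horizontal distance between socket_stepped and store_post between 0.099 and 0.185 m) or (y of each of layout_tray_deep, layout_tray_wide in the frame of layout_tray_stepped above 0 m and horizontal distance between socket_stepped and store_post above 0.185 m))); the robot touches nothing.
It fails at once if a socket is tipped by more than 0.8 rad (angle between any of socket_deep, socket_wide, socket_stepped's own z axis and vertical above 0.8 rad).
It fails at once if a socket is dropped or knocked: it moves faster than 0.6 m/s with no finger touching it ((linear speed of socket_deep above 0.6 m/s and contact force between the fingers and socket_deep below 0.05 N) or (linear speed of socket_wide above 0.6 m/s and contact force between the fingers and socket_wide below 0.05 N) or (linear speed of socket_stepped above 0.6 m/s and contact force between the fingers and socket_stepped below 0.05 N)).
It also fails if it takes over 88 s, if anything falls off the work surface, if the arm or the gripper's body presses on something with over 40 N, if the wrist force passes 120 N, or if a joint passes its speed limit or range.

ROBOT

A 6-joint arm with a two-finger parallel gripper is mounted at the origin on the work surface. World frame = base frame: x ahead of the robot, y to its left, z up, the work surface at z = 0. Lengths are in mm, angles in rad, forces in N, time in s.
With the tool pointing down it reaches from about 325 to 1000 mm from the base axis. Payload 5.1 kg.
Tool frame: the origin (TCP) lies midway between the tips of the shut fingers; the grasp point (between the pads) lies 19 mm behind it; z points along the fingers, y is the line along which they close (so a half turn about z gives the same grasp; the last joint's range is limited). The gripper opens to 85 mm and grips with 20 to 120 N. Pads are 22 mm wide; open, the fingers measure 114 mm over their backs; the gripper's body (76 mm by 85 mm) begins 54 mm behind the grasp point. The pads swing forward as they close: fully open they stand 13 mm farther back than shut.
Start: joints at [1.043, 0.124, 1.65, -0, 1.367, -0.083], TCP at [279.698, 586.731, 231.322] pointing down, gripper open.
Joint ranges: [-2.61, 2.61], [-1.02, 2.33], [0.03, 2.71], [-1.35, 4.49], [0.32, 2.68], [-2.91, 2.91]. Speed limits (rad/s): [2.57, 2.57, 3.14, 3.14, 3.14, 3.14].

INTERFACE

Orientations are given as a rotation vector (axis times angle).
In Python, from workcell import env, optics gives the robot as it stands.
- The arm moves only by the tool play_rows, never from a script. Its argument "moves" is a list of rows, each a list of 5 numbers: the opening, from 0 (shut) to 1 (fully open), then the shift along the tool's x, y, z in mm, then the turn about the tool's z in degrees. A call has 1 to 20 rows; each row is the pose to reach, as a shift and turn from the pose commanded when the call began, along the tool's axes at that moment; what a row does not reach only later rows make up. A row lasts 1/10 s, in which the tool goes at most 50 mm and 8.59 degrees, less where a joint would pass 70% of its speed; a pose out of reach is approached as far as the arm can. A call with a gripper value outside its range is refused whole. The fingers move at their own pace and stop on an object; "grip_force" is the grip in N (left out, the last holds). Time passes only in rows, so rows that repeat a pose let the fingers close. It gives the time, the measured TCP pose, the force, the opening and the grip force at its end, in the units of the state.
- env.observe(): the state, without advancing time (a new reading comes with each control period).
- optics.camera(name): name is "scene" or "top" or "wrist"; returns the picture (480x640x3 uint8, blue, green, red); there is no depth.
- optics.camera_params(name): a dict with "camera_matrix" (3x3 intrinsics, pixels), "k1" (the pictures are not rectified: a ray, as slopes to the right and down, at radius r is drawn at 1 + k1 r^2 times it, then the intrinsics apply), "R" (3x3) and "t" (3): a world point X has camera coordinates R X + t; the wrist camera has in their place "tool_from_camera" (4x4, takes a point from camera to tool coordinates, whose origin is the TCP and whose axes are the flange's). Camera axes: x right, y down, z forward; pixel columns grow to the right and rows downward; lengths in mm; the calibration is good to about 2 mm. A picture is of the moment at which its call begins: read the wrist's pose just before it. camera_params takes no time and is no camera call.
- env.finish_job(): hands the job in; it is judged then, once.
The state is a dict: "time_s": time; "joint_positions": joint angles; "joint_velocities": joint speeds; "effort": joint torques, N m; "position": TCP position; "tool_rot": TCP orientation; "force": force on the tool from outside, world axes, zero at the start; "wrist_torque": the same for the moment, N m; "grip_width": opening from 0.0 (shut) to 1.0 (fully open); "grip_force": force on a finger pad.
Only numpy, scipy, OpenCV 4.12 (cv2) and the standard library are available. Lean on these libraries where they do the work, as an engineer would, in place of code of your own. Each camera call takes 0.05 s, during which the arm holds its last target. There are 200 camera calls.

## Working session

There is one attempt and no reset: what is moved stays moved. The work goes in short steps, Python scripts to look and compute and a tool call to move; the robot and the scene stay as the last step left them, time stands still between calls to the robot, and variables do not carry over. Pictures are saved under pics/ and viewed, at most 14 in all, crops included, and the job is handed in when it is done.

Besides the shell and the picture viewer there is one more tool, called after "Call:" as name(argument=value, ...), one argument or row to a line, values as JSON. play_rows: Moves the arm, as the interface text tells. Its arguments: {"type":"object","properties":{"moves":{"type":"array","items":{"type":"array","items":{"type":"number"}}},"grip_force":{"type":"number"}},"required":["moves"]}

```bash
mkdir -p pics; ls; python3 - <<'E'
from workcell import env, optics
import cv2
s=env.observe();print(s)
for n in("top","scene"):
    cv2.imwrite(f"pics/{n}0.png",optics.camera(n));print(n,optics.camera_params(n))
print(optics.camera_params("wrist"))
E
```

```text
pics
{'time_s': 0.0, 'joint_positions': array([ 1.04341718e+00,  1.24496865e-01,  1.65168322e+00,  2.46190479e-05,
        1.36747710e+00, -8.25970018e-02]), 'joint_velocities': array([-9.40528870e-05,  1.59866597e-03, -6.96984506e-04,  3.94561864e-04,
        1.38361651e-03,  8.03840726e-04]), 'effort': array([-1.03089322e-03, -4.23590219e+01, -3.65458918e+01, -1.18062612e-04,
        6.79940509e-03,  1.17092597e-05]), 'position': array([279.38110632, 586.22168117, 230.05289066]), 'tool_rot': array([-0.69278284, -3.0635939 ,  0.0030813 ]), 'force': array([ 0.66175305, -0.04429506, -0.56116167]), 'wrist_torque': array([-0.01447228, -0.00442124,  0.03575651]), 'grip_force': 0.0, 'grip_width': 0.9977501560007956}
top {'camera_matrix': array([[502.72943818,   0.        , 325.5105747 ],
       [  0.        , 502.72943818, 240.9575823 ],
       [  0.        ,   0.        ,   1.        ]]), 'k1': -0.03606103150867711, 'R': array([[-0.01293608, -0.99987881,  0.00866203],
       [-0.98962414,  0.01156273, -0.1432144 ],
       [ 0.14309688, -0.01042478, -0.98965378]]), 't': array([  22.472595
[... 314 characters left out ...]
,  0.0352439 , -0.68576865],
       [-0.68598497, -0.00744353, -0.72757763]]), 't': array([  15.04002157, -328.34806212, 1197.49263344])}
{'camera_matrix': array([[367.66680324,   0.        , 317.98836289],
       [  0.        , 367.66680324, 248.11435544],
       [  0.        ,   0.        ,   1.        ]]), 'k1': -0.06258755324467266, 'tool_from_camera': array([[ 7.98751852e-05, -9.64564525e-01, -2.63847058e-01,
         6.73026037e+01],
       [ 9.99999990e-01,  4.61797483e-05,  1.33910295e-04,
         4.88512092e-01],
       [-1.16980730e-04, -2.63847066e-01,  9.64564519e-01,
        -1.42591325e+02],
       [ 0.00000000e+00,  0.00000000e+00,  0.00000000e+00,
         1.00000000e+00]])}
```

View pics/top0.png

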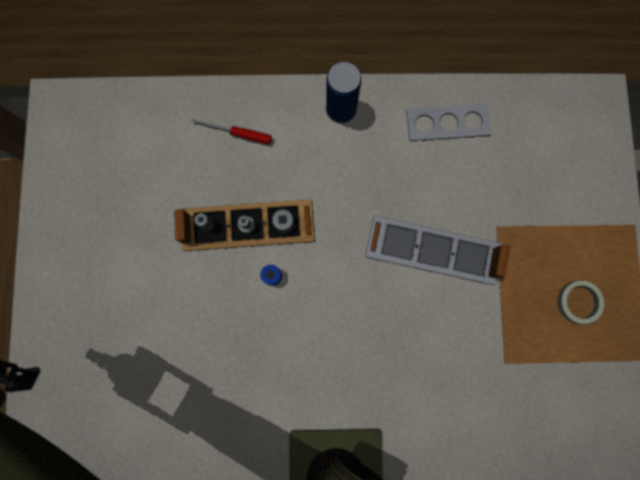

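View pics/scene0.png

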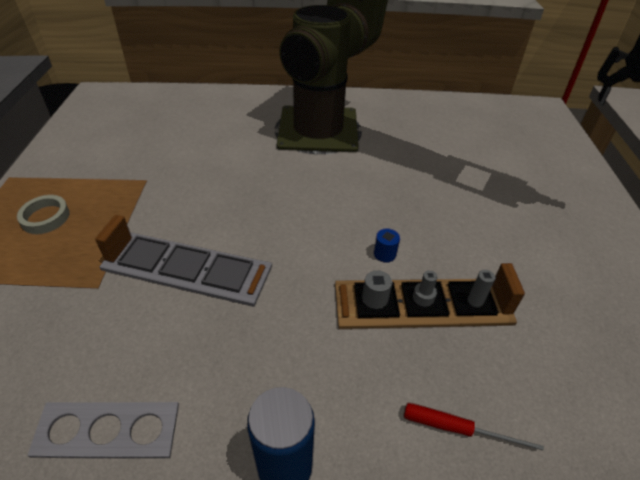

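The top view shows the wooden rack with its post at (181,224). In order from the post it holds the deep socket (201,219), the stepped socket (247,224) and the wide socket (283,219). The aluminium rack's post is at (502,262), at the right end, with trays at (472,257), (435,249) and (400,242).

What could be mistaken for a target:
- **Wide socket:** the blue cylinder at (271,275) has the same shape but is the decoy. The blue can at (343,95) is also not it. The steel one at (283,219) is the one I want.
- **Grey trays:** the plate with holes at (449,122) is not a rack.

I'll check this in one close crop.

```bash
cat > h.py <<'E'
import numpy as np, cv2
from scipy.spatial.transform import Rotation as Ro
from workcell import env, optics
def cam(n, s=None):
    p=optics.camera_params(n); K=p["camera_matrix"]
    if n=="wrist":
        T=np.eye(4);T[:3,:3]=Ro.from_rotvec(s["tool_rot"]).as_matrix();T[:3,3]=s["position"]
        W=T@p["tool_from_camera"]; R=W[:3,:3]; c=W[:3,3]
    else: R=p["R"].T; c=-R@p["t"]
    return K,p["k1"],R,c
def ray(C,uv,z):
    K,k1,R,c=C
    d=(np.array(uv,float)-K[:2,2])/K[0,0]; r=np.linalg.norm(d); q=r
    for _ in range(20): q=r/(1+k1*q*q)
    d=d*(q/r if r>0 else 1)
    v=R@np.array([d[0],d[1],1]); return c+v*(z-c[2])/v[2]
def proj(C,X):
    K,k1,R,c=C
    v=R.T@(np.array(X,float)-c); d=v[:2]/v[2]; d=d*(1+k1*d@d); return K[0,0]*d+K[:2,2]
E
python3 - <<'E'
from h import *
im=cv2.imread("pics/top0.png"); sc=cv2.imread("pics/scene0.png")
a=cv2.resize(im[190:290,165:325],(800,500),interpolation=cv2.INTER_CUBIC)[:, :]
cv2.imwrite("pics/crop1.png",a)
C=cam("top"); S=cam("scene")
for n,uv,z in [("deep",(201,217),86),("step",(247,222),78),("wide",(283,219),66),("t1",(472,257),16),("t2",(435,249),16),("t3",(400,242),16)]:
    print(n,ray(C,uv,z).round(0))
for n,uv,z in [("deep",(487,274),86),("step",(430,275),78),("wide",(378,279),66),("t1",(144,254),16),("t2",(186,263),16),("t3",(228,271),16)]:
    print(n,ray(S,uv,z).round(0))
g=im.astype(int); m=((g.max(2)-g.min(2)<14)&(g.mean(2)>60)&(g.mean(2)<115)).astype(np.uint8)
m[:, :360]=0;m[:,520:]=0;m[:200]=0;m[300:]=0
nn,l,st,ce=cv2.connectedComponentsWithStats(m)
for i in range(1,nn):
    if st[i,4]>300: print(st[i],ce[i].round(1),ray(C,ce[i],16).round(1))
E
```

```text
deep [574. 289.  86.]
step [563. 189.  78.]
wide [571. 111.  66.]
t1 [ 486. -324.   16.]
t2 [ 506. -238.   16.]
t3 [ 523. -157.   16.]
deep [568. 290.  86.]
step [567. 196.  78.]
wide [569. 110.  66.]
t1 [ 486. -323.   16.]
t2 [ 505. -237.   16.]
t3 [ 521. -155.   16.]
[ 361  200  159  100 7117] [439.2 242.7] [ 520.3 -249.    16. ]
```

View pics/crop1.png

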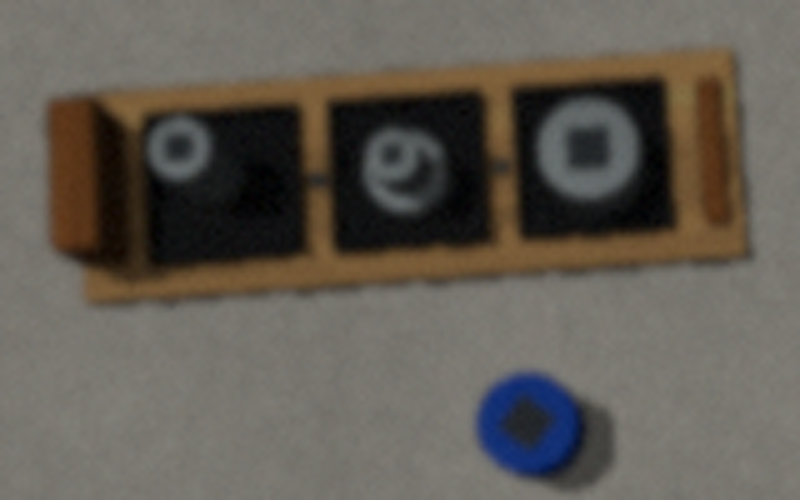

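The crop confirms it. The steel wide socket's top is at top-picture pixel (283,220), the stepped neck's top at (245,221) and the deep top at (201,220). The blue decoy is at (271,275), outside the rack.

```bash
python3 - <<'E'
from h import *
C=cam("top");s=env.observe();R=Ro.from_rotvec(s["tool_rot"]).as_matrix();print(R.round(3),s["position"])
f=lambda u,v:(165+u/5,190+v/5)
for n,uv,z in [("deep",(179,149),86),("step",(399,157),78),("wide",(589,149),66)]: print(n,ray(C,f(*uv),z).round(1))
a=ray(C,f(90,300),12);b=ray(C,f(745,255),12);print("wood yaw",np.arctan2(-(a-b)[0],(a-b)[1]),a,b)
P=np.array([569,195,230]);print("shift tool",R.T@(P-s["position"]))
E
```

```text
[[-0.903  0.43  -0.001]
 [ 0.43   0.903 -0.002]
 [ 0.    -0.002 -1.   ]] [279.41104386 586.26538916 230.16074235]
deep [567.4 289.5  86. ]
step [564.2 194.1  78. ]
wide [569.1 111.1  66. ]
wood yaw 0.05762587966970512 [510.69030975 347.21967791  12.        ] [528.26650466  42.55213335  12.        ]
shift tool [-429.76340953 -228.59032715    0.51795321]
```

Call:
play_rows(
  moves=[
    [1,-40,-21,0,6],
    [1,-80,-42,0,12],
    [1,-120,-64,0,18],
    [1,-160,-85,0,24],
    [1,-200,-106,0,30],
    [1,-240,-128,0,36],
    [1,-280,-149,0,42],
    [1,-320,-170,0,48],
    [1,-360,-191,0,54],
    [1,-400,-213,0,60],
    [1,-430,-229,0,61],
    [1,-430,-229,0,61],
    [1,-430,-229,0,61],
    [1,-430,-229,0,61],
    [1,-430,-229,0,61],
  ],
)

```text
time_s: 1.6
position: [568.6, 196.1, 231.2]
tool_rot: [-2.15, -2.29, 0.0]
force: [0.5, 0.3, -0.4]
grip_width: 0.998
grip_force: 0.0
```

```bash
python3 - <<'E'
from h import *
s=env.observe();print(s["position"],Ro.from_rotvec(s["tool_rot"]).as_matrix().round(3),s["joint_positions"])
cv2.imwrite("pics/w1.png",optics.camera("wrist"))
C=cam("wrist",s)
for n,X in [("deep",(568,289.5,86)),("step",(565,194,78)),("wide",(569,111,66))]: print(n,proj(C,X))
E
```

```text
[568.56949222 196.12466485 231.16766434] [[-0.063  0.998 -0.   ]
 [ 0.998  0.063  0.   ]
 [ 0.    -0.    -1.   ]] [2.42837107e-01 1.81941730e-02 1.76189505e+00 1.98623516e-04
 1.36184853e+00 1.79601525e-01]
deep [325.56778948 112.49827478]
step [313.86755754 234.66629035]
wide [312.91607687 319.82294444]
```

View pics/w1.png

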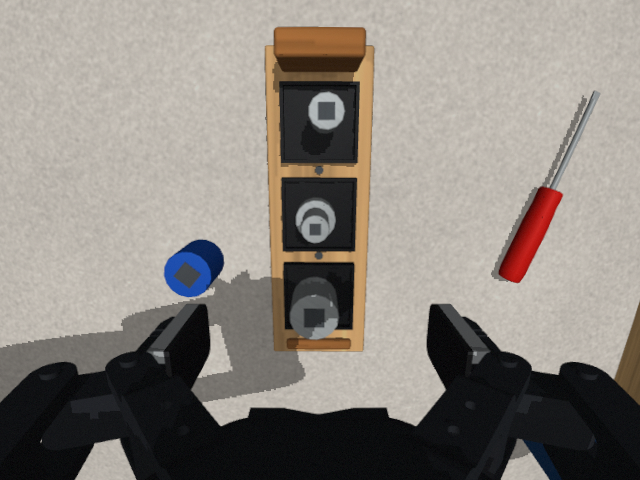

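The wrist view shows all three socket tops, each with a dark square in the middle: deep (326,111), stepped (315.5,229.5) and wide (314.5,317). The blue decoy is off to the side at (188,273), and the rack is aligned with the tool.

```bash
python3 - <<'E'
from h import *
s=env.observe();C=cam("wrist",s);R=Ro.from_rotvec(s["tool_rot"]).as_matrix()
for n,uv,z in [("deep",(326,111),86),("step",(315.5,229.5),78),("wide",(314.5,317.5),66)]:
    X=ray(C,uv,z); print(n,X.round(1),"tool shift",(R.T@(X-s["position"])).round(1))
a=ray(C,(300,75),12);a=ray(C,(273,46),12);b=ray(C,(273,350),12);c=ray(C,(374,46),12);d=ray(C,(363,350),12);m=(a+c-b-d)/2;print("yaw",np.arctan2(-m[0],m[1]),(a+c)/2,(b+d)/2)
E
```

```text
deep [568.3 290.6  86. ] tool shift [ 94.3   5.7 145.3]
step [566.2 198.4  78. ] tool shift [  2.4  -2.3 153.3]
wide [570.4 113.3  66. ] tool shift [-82.7  -3.4 165.3]
yaw 0.04704969101657864 [563.3922353  353.93610126  12.        ] [577.81608131  47.59612546  12.        ]
```

Call:
play_rows(
  moves=[
    [1,47,3,0,0],
    [1,94,5.5,0,0],
    [1,94,5.5,0,0],
    [1,94,5.5,40,0],
    [1,94,5.5,80,0],
    [1,94,5.5,115,0],
    [1,94,5.5,145,0],
    [1,94,5.5,165,0],
    [1,94,5.5,180,0],
    [1,94,5.5,187,0],
    [1,94,5.5,187,0],
    [0.6,94,5.5,187,0],
    [0.4,94,5.5,187,0],
    [0.3,94,5.5,187,0],
    [0.2,94,5.5,187,0],
    [0.1,94,5.5,187,0],
    [0.1,94,5.5,187,0],
    [0.1,94,5.5,187,0],
    [0.1,94,5.5,187,0],
    [0.1,94,5.5,187,0],
  ],
  grip_force=40,
)

```text
time_s: 3.65
position: [569.5, 289.3, 45.2]
tool_rot: [2.152, 2.288, 0.002]
force: [-2.2, 0.5, 5.3]
grip_width: 0.314
grip_force: 39.6
```

Call:
play_rows(
  moves=[
    [0.1,0,0,-5,0],
    [0.1,0,0,-15,0],
    [0.1,0,0,-35,0],
    [0.1,0,0,-60,0],
    [0.1,0,0,-90,0],
    [0.1,0,0,-115,0],
    [0.1,0,0,-130,0],
    [0.1,-10,-2,-130,0],
    [0.1,-30,-6,-130,1],
    [0.1,-60,-12,-130,2],
    [0.1,-95,-19,-130,3],
    [0.1,-130,-26,-130,4],
    [0.1,-165,-33,-130,5],
    [0.1,-200,-40,-130,6],
    [0.1,-235,-47,-130,7],
    [0.1,-270,-54,-130,8],
    [0.1,-300,-60,-130,9],
    [0.1,-320,-64,-130,10],
    [0.1,-330,-66,-130,10],
    [0.1,-330,-66,-130,10],
  ],
)

```text
time_s: 5.65
position: [521.9, -45.6, 172.6]
tool_rot: [-2.345, -2.088, 0.003]
force: [0.1, 0.2, -2.3]
grip_width: 0.313
grip_force: 39.6
```

```bash
python3 - <<'E'
from h import *
s=env.observe();print(s["position"],s["tool_rot"],s["grip_width"],s["grip_force"],s["force"])
R=Ro.from_rotvec(s["tool_rot"]).as_matrix();print(R.round(3));print((R.T@(np.array([525,-180,175])-s["position"])).round(1))
E
```

```text
[521.85491614 -45.64212558 172.57451402] [-2.3445938  -2.08758582  0.00298411] 0.31323139355760715 39.57949340343475 [ 0.12353303  0.19171175 -2.2617585 ]
[[ 0.116  0.993 -0.003]
 [ 0.993 -0.116  0.   ]
 [ 0.    -0.003 -1.   ]]
[-133.1   18.6   -2.5]
```

Call:
play_rows(
  moves=[
    [0.1,-10,0,0,0],
    [0.1,-30,0,0,1],
    [0.1,-60,0,0,2],
    [0.1,-95,-1,0,3],
    [0.1,-130,-1,0,4],
    [0.1,-165,-2,0,5],
    [0.1,-200,-2,0,6],
    [0.1,-230,-2,0,6],
    [0.1,-255,-3,0,6],
    [0.1,-272,-3,0,6],
    [0.1,-281,-3,0,6],
    [0.1,-281,-3,0,6],
    [0.1,-281,-3,0,6],
    [0.1,-281,-3,0,6],
  ],
)

```text
time_s: 7.05
position: [488.9, -322.1, 174.2]
tool_rot: [-2.448, -1.968, -0.0]
force: [-0.3, -0.3, -2.2]
grip_width: 0.317
grip_force: 39.6
```

```bash
python3 - <<'E'
from h import *
s=env.observe();print(s["position"],Ro.from_rotvec(s["tool_rot"]).as_matrix().round(3))
np.savez("s2.npz",position=s["position"],tool_rot=s["tool_rot"])
cv2.imwrite("pics/w2.png",optics.camera("wrist"))
E
```

```text
[ 488.949664   -322.0589705   174.22189946] [[ 0.215  0.977 -0.   ]
 [ 0.977 -0.215  0.   ]
 [ 0.    -0.    -1.   ]]
```

View pics/w2.png

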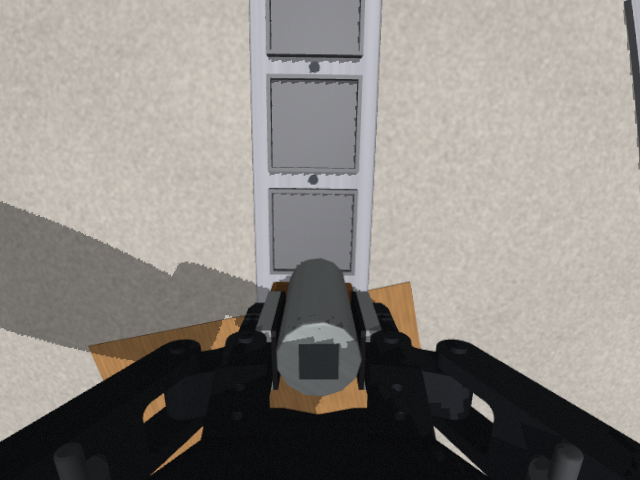

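The wrist view shows the held deep socket hanging upright at (318,355). Tray 1 lies around (273–354, 190–272), tray 2 around (269–359, 78–172), and the dots between trays are at (313,180) and (314,67).

```bash
python3 - <<'E'
from h import *
s=np.load("s2.npz");C=cam("wrist",s);R=Ro.from_rotvec(s["tool_rot"]).as_matrix()
t1=[(269,189),(356,188),(355,273),(270,273)]; t2=[(267,76),(362,75),(359,174),(268,174)]
for n,t in(("t1",t1),("t2",t2)):
    P=np.array([ray(C,p,22) for p in t]);c=P.mean(0)
    print(n,c.round(1),[np.linalg.norm(P[i]-P[(i+1)%4]).round(1) for i in range(4)],"tool",(R.T@(c-s["position"])).round(1))
a=ray(C,(313,180),12);b=ray(C,(314,67),12);v=(b-a)/np.linalg.norm(b-a);print(a,b,np.linalg.norm(b-a),"t1",a-43*v,"t2",a+43*v,"t3",a+129*v, np.arctan2(-v[0],v[1]))
print("held top", ray(C,(319,361),(s["position"][2]+44)))
E
```

```text
t1 [ 484.2 -320.5   22. ] [np.float64(69.4), np.float64(71.6), np.float64(72.1), np.float64(70.8)] tool [  0.5  -5.  152.2]
t2 [ 503.5 -239.3   22. ] [np.float64(71.0), np.float64(73.3), np.float64(71.9), np.float64(72.6)] tool [ 83.9  -3.5 152.3]
[ 493.5226728  -280.10275143   12.        ] [ 513.07227263 -195.99180878   12.        ] 86.3529821502176 t1 [ 483.787829   -321.98631403   12.        ] t2 [ 503.2575166  -238.21918883   12.        ] t3 [ 522.7272042  -154.45206362   12.        ] -0.22837161299818026
held top [ 489.71333366 -317.56917233  218.22189946]
```

Call:
play_rows(
  moves=[
    [0.1,-2,-4,0,0],
    [0.1,-2,-4,10,0],
    [0.1,-2,-4,30,0],
    [0.1,-2,-4,55,0],
    [0.1,-2,-4,80,0],
    [0.1,-2,-4,100,0],
    [0.1,-2,-4,115,0],
    [0.1,-2,-4,122,0],
    [0.1,-2,-4,125,0],
    [0.1,-2,-4,127,0],
    [0.1,-2,-4,128,0],
    [0.1,-2,-4,129,0],
    [0.1,-2,-4,129,0],
    [0.1,-2,-4,129,0],
  ],
)

```text
time_s: 8.5
position: [484.6, -324.4, 45.8]
tool_rot: [2.449, 1.966, 0.0]
force: [0.4, 0.1, -2.6]
grip_width: 0.316
grip_force: 39.6
```

Call:
play_rows(
  moves=[
    [0.1,1,0,0,0],
    [0.1,1,0,0.5,0],
    [0.1,1,0,1,0],
    [0.1,1,0,1,0],
    [0.1,1,0,1,0],
  ],
)

```text
time_s: 9.0
position: [484.8, -323.4, 45.3]
tool_rot: [2.45, 1.967, 0.0]
force: [-2.2, 2.0, 5.4]
grip_width: 0.316
grip_force: 40.4
```

Call:
play_rows(
  moves=[
    [0.35,0,0,0,0],
    [0.45,0,0,0,0],
    [0.6,0,0,0,0],
    [0.8,0,0,0,0],
    [1,0,0,0,0],
    [1,0,0,0,0],
    [1,0,0,-10,0],
    [1,0,0,-30,0],
    [1,0,0,-65,0],
    [1,0,0,-100,0],
    [1,0,0,-125,0],
    [1,0,0,-130,0],
    [1,20,0,-130,0],
    [1,60,-2,-130,-1],
    [1,105,-4,-130,-2],
    [1,150,-6,-130,-4],
    [1,195,-9,-130,-6],
    [1,240,-12,-130,-8],
    [1,280,-15,-130,-10],
    [1,320,-18,-130,-11],
  ],
)

```text
time_s: 11.0
position: [535.4, -5.0, 173.1]
tool_rot: [-2.248, -2.193, 0.002]
force: [1.0, 0.4, -0.4]
grip_width: 0.997
grip_force: 0.0
```

```bash
cat > to.py <<'E'
from h import *
import sys
s=env.observe();R=Ro.from_rotvec(s["tool_rot"]).as_matrix()
print(s["position"].round(1),"tool y heading deg",np.degrees(np.arctan2(R[1,1],R[0,1])).round(1))
print("shift",(R.T@(np.array(list(map(float,sys.argv[1:4])))-s["position"])).round(1))
E
python3 to.py 565.5 197 175
```

```text
[535.4  -5.  173.1] tool y heading deg -1.4
shift [202.7  25.1  -1.9]
```

Call:
play_rows(
  moves=[
    [1,20,3,0,0],
    [1,60,8,0,-2],
    [1,100,13,0,-4],
    [1,140,18,0,-5],
    [1,175,22,0,-5],
    [1,195,25,0,-5],
    [1,203,26,0,-5],
    [1,203,26,0,-5],
    [1,203,26,0,-5],
    [1,203,26,0,-5],
  ],
)

```text
time_s: 12.0
position: [567.3, 194.2, 174.1]
tool_rot: [-2.154, -2.287, 0.001]
force: [0.6, 0.3, 1.0]
grip_width: 0.996
grip_force: 0.0
```

```bash
python3 to.py 566 197 44;  python3 - <<'E'
from h import *
s=env.observe();im=optics.camera("wrist");C=cam("wrist",s)
p=proj(C,(566,197,78));print(p);cv2.imwrite("pics/w3.png",im)
for n,X in [("deep",(485,-322,86))]:pass
E
```

```text
[567.3 194.2 174.1] tool y heading deg 3.4
shift [  3.   -1.  130.1]
[316.82330429 247.00097677]
```

View pics/w3.png

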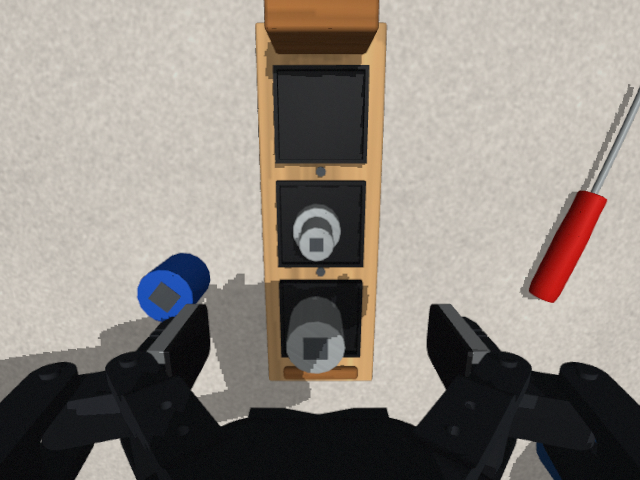

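The stepped neck's top is at (316.5,244.5), about 2 px from the predicted pixel, so the position estimate holds. Tray 1 of the wooden rack is empty.

Call:
play_rows(
  moves=[
    [1,4,-1,0,0],
    [1,4,-1,15,0],
    [1,4,-1,45,0],
    [1,4,-1,75,0],
    [1,4,-1,100,0],
    [1,4,-1,118,0],
    [1,4,-1,127,0],
    [1,4,-1,130,0],
    [1,4,-1,130,0],
    [1,4,-1,130,0],
    [0.6,4,-1,130,0],
    [0.4,4,-1,130,0],
    [0.3,4,-1,130,0],
    [0.2,4,-1,130,0],
    [0.1,4,-1,130,0],
    [0.1,4,-1,130,0],
    [0.1,4,-1,130,0],
    [0.1,4,-1,130,0],
    [0.1,4,-1,130,0],
  ],
  grip_force=40,
)

```text
time_s: 13.95
position: [566.2, 199.3, 44.6]
tool_rot: [-2.152, -2.288, 0.0]
force: [-2.3, -1.1, 3.4]
grip_width: 0.269
grip_force: 39.5
```

```bash
python3 to.py 504.2 -238.3 44
```

```text
[566.2 199.3  44.6] tool y heading deg 3.5
shift [-433.   -88.7    0.6]
```

Call:
play_rows(
  moves=[
    [0.1,0,0,-5,0],
    [0.1,0,0,-15,0],
    [0.1,0,0,-35,0],
    [0.1,0,0,-60,0],
    [0.1,0,0,-90,0],
    [0.1,0,0,-115,0],
    [0.1,0,0,-130,0],
    [0.1,-10,-2,-130,0],
    [0.1,-30,-6,-130,1],
    [0.1,-60,-12,-130,2],
    [0.1,-95,-20,-130,4],
    [0.1,-130,-27,-130,6],
    [0.1,-165,-34,-130,8],
    [0.1,-200,-41,-130,10],
    [0.1,-235,-48,-130,12],
    [0.1,-270,-55,-130,14],
    [0.1,-305,-62,-130,15],
    [0.1,-335,-69,-130,16],
    [0.1,-355,-73,-130,16],
    [0.1,-360,-74,-130,16],
  ],
)

```text
time_s: 15.95
position: [512.6, -166.6, 172.2]
tool_rot: [-2.451, -1.961, 0.003]
force: [0.4, 0.0, -2.5]
grip_width: 0.27
grip_force: 39.4
```

```bash
python3 to.py 504.2 -238.3 174.6
```

```text
[ 512.6 -166.6  172.2] tool y heading deg -12.7
shift [-71.8   7.5  -2.4]
```

Call:
play_rows(
  moves=[
    [0.1,-20,2,0,0],
    [0.1,-45,5,0,0],
    [0.1,-64,7,0,0],
    [0.1,-71,8,0,0],
    [0.1,-71,8,0,0],
    [0.1,-71,8,0,0],
  ],
)

```text
time_s: 16.55
position: [506.6, -234.7, 173.6]
tool_rot: [-2.448, -1.966, 0.0]
force: [-0.3, 0.3, -2.4]
grip_width: 0.271
grip_force: 39.4
```

```bash
python3 to.py 504.2 -238.3 45; python3 - <<'E'
from h import *
s=env.observe();C=cam("wrist",s)
np.savez("s4.npz",position=s["position"],tool_rot=s["tool_rot"])
cv2.imwrite("pics/w4.png",optics.camera("wrist"));
E
```

```text
[ 506.6 -234.7  173.6] tool y heading deg -12.5
shift [ -4.2  -1.4 128.6]
```

View pics/w4.png

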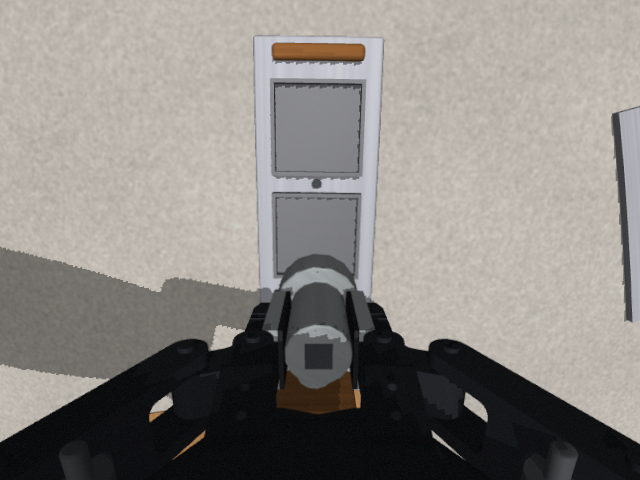

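The stepped socket hangs upright at (318,355), with tray 2 beneath it and tray 3 at (269–364, 79–179).

Call:
play_rows(
  moves=[
    [0.1,-3,-2,0,0],
    [0.1,-3,-2,10,0],
    [0.1,-3,-2,30,0],
    [0.1,-3,-2,55,0],
    [0.1,-3,-2,80,0],
    [0.1,-3,-2,100,0],
    [0.1,-3,-2,115,0],
    [0.1,-3,-2,122,0],
    [0.1,-3,-2,125,0],
    [0.1,-3,-2,127,0],
    [0.1,-3,-2,128,0],
    [0.1,-3,-2,129,0],
    [0.1,-3,-2,129.5,0],
    [0.1,-3,-2,130,0],
    [0.1,-3,-2,130,0],
    [0.1,-3,-2,130,0],
  ],
)

```text
time_s: 18.2
position: [504.5, -238.3, 44.7]
tool_rot: [2.449, 1.966, 0.0]
force: [0.2, 0.3, -1.0]
grip_width: 0.269
grip_force: 39.5
```

```bash
python3 to.py 504.2 -238.3 45; python3 - <<'E'
from h import *
s=np.load("s4.npz");C=cam("wrist",s)
P=np.array([ray(C,p,22) for p in [(269,79),(365,80),(362,180),(270,180)]]);print("t3",P.mean(0),ray(C,(317,183.5),12))
E
```

```text
[ 504.5 -238.3   44.7] tool y heading deg -12.5
shift [-0.1 -0.3 -0.3]
t3 [ 522.17980727 -155.91205429   22.        ] [ 513.65871881 -196.06413804   12.        ]
```

Call:
play_rows(
  moves=[
    [0.1,0,0,0.5,0],
    [0.1,0,0,0.5,0],
    [0.32,0,0,0.5,0],
    [0.45,0,0,0.5,0],
    [0.6,0,0,0.5,0],
    [0.8,0,0,0,0],
    [1,0,0,0,0],
    [1,0,0,0,0],
    [1,0,0,-10,0],
    [1,0,0,-30,0],
    [1,0,0,-65,0],
    [1,0,0,-100,0],
    [1,0,0,-125,0],
    [1,0,0,-130,0],
    [1,20,-1,-130,0],
    [1,60,-2,-130,-2],
    [1,105,-4,-130,-4],
    [1,150,-5,-130,-6],
    [1,195,-6,-130,-8],
    [1,240,-8,-130,-10],
  ],
)

```text
time_s: 20.2
position: [547.7, -0.3, 173.1]
tool_rot: [-2.267, -2.173, 0.002]
force: [-0.9, -1.1, 0.4]
grip_width: 0.998
grip_force: 0.0
```

```bash
python3 to.py 570 112.5 175
```

```text
[ 5.477e+02 -3.000e-01  1.731e+02] tool y heading deg -2.4
shift [113.6  17.5  -1.9]
```

Call:
play_rows(
  moves=[
    [1,20,4,0,-2],
    [1,55,9,0,-4],
    [1,90,15,0,-6],
    [1,110,17,0,-6],
    [1,113,18,0,-6],
    [1,113,18,0,-6],
    [1,113,18,0,-6],
    [1,113,18,0,-6],
  ],
)

```text
time_s: 21.0
position: [571.0, 109.0, 174.0]
tool_rot: [-2.154, -2.287, 0.001]
force: [0.0, -0.6, 0.9]
grip_width: 1.0
grip_force: 0.0
```

```bash
python3 to.py 570 112.5 28;  python3 - <<'E'
from h import *
s=env.observe();im=optics.camera("wrist");C=cam("wrist",s)
p=proj(C,(570,112.5,66));print(p);cv2.imwrite("pics/w5.png",im[120:400,180:460])
cv2.imwrite("pics/top2.png",cv2.resize(optics.camera("top")[190:300,350:520],(765,495),interpolation=cv2.INTER_CUBIC))
E
```

```text
[571. 109. 174.] tool y heading deg 3.4
shift [  3.6  -0.7 146. ]
[317.30035516 241.65661678]
```

View pics/w5.png

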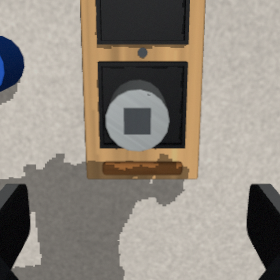

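View pics/top2.png

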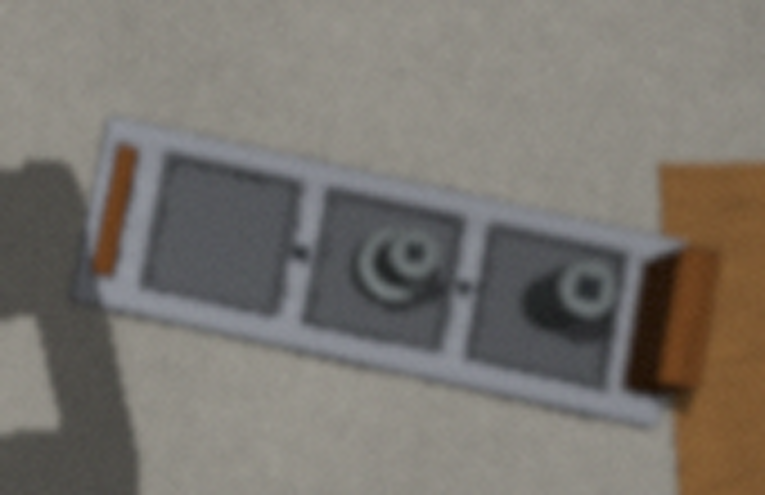

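The wide top is at wrist pixel (317.5,241), matching the prediction. In the top crop the stepped socket stands at (414,253) and the deep one at (588,289), both upright. I'll check their offsets from the tray centres.

```bash
python3 - <<'E'
from h import *
C=cam("top");f=lambda u,v:(350+u/4.5,190+v/4.5)
print("deep",ray(C,f(588,289),86),"step",ray(C,f(414,253),78), "t2", ray(C,f(382,270),16),"t1",ray(C,f(546,307),16))
E
```

```text
deep [ 484.1013845  -322.18410676   86.        ] step [ 503.80142802 -239.89211323   78.        ] t2 [ 503.27888927 -238.06296612   16.        ] t1 [ 483.00434977 -322.36523326   16.        ]
```

Call:
play_rows(
  moves=[
    [1,4,-1,0,0],
    [1,4,-1,15,0],
    [1,4,-1,45,0],
    [1,4,-1,75,0],
    [1,4,-1,100,0],
    [1,4,-1,120,0],
    [1,4,-1,135,0],
    [1,4,-1,143,0],
    [1,4,-1,146,0],
    [1,4,-1,146,0],
    [1,4,-1,146,0],
    [0.8,4,-1,146,0],
    [0.65,4,-1,146,0],
    [0.55,4,-1,146,0],
    [0.4,4,-1,146,0],
    [0.3,4,-1,146,0],
    [0.3,4,-1,146,0],
    [0.3,4,-1,146,0],
    [0.3,4,-1,146,0],
  ],
  grip_force=45,
)

```text
time_s: 23.0
position: [570.3, 114.0, 29.1]
tool_rot: [2.152, 2.288, 0.0]
force: [-2.6, 0.3, 5.0]
grip_width: 0.528
grip_force: 46.8
```

```bash
python3 to.py 522.5 -155.2 28
```

```text
[570.3 114.   29.1] tool y heading deg 3.5
shift [-265.8  -64.2    1.1]
```

Deep and stepped are within about 2 mm of their tray centres. Carrying the wide one next.

Call:
play_rows(
  moves=[
    [0.3,0,0,-5,0],
    [0.3,0,0,-15,0],
    [0.3,0,0,-35,0],
    [0.3,0,0,-60,0],
    [0.3,0,0,-90,0],
    [0.3,0,0,-115,0],
    [0.3,0,0,-130,0],
    [0.3,-10,-2,-130,1],
    [0.3,-30,-7,-130,3],
    [0.3,-60,-15,-130,5],
    [0.3,-95,-24,-130,8],
    [0.3,-130,-32,-130,10],
    [0.3,-165,-41,-130,12],
    [0.3,-200,-49,-130,14],
    [0.3,-230,-56,-130,16],
    [0.3,-250,-61,-130,16],
    [0.3,-262,-64,-130,16],
    [0.3,-262,-64,-130,16],
    [0.3,-262,-64,-130,16],
    [0.3,-262,-64,-130,16],
  ],
)

```text
time_s: 25.0
position: [522.1, -150.5, 157.9]
tool_rot: [-2.448, -1.967, 0.0]
force: [-0.2, 0.5, -2.9]
grip_width: 0.524
grip_force: 46.6
```

```bash
python3 to.py 522.5 -155.2 29
```

```text
[ 522.1 -150.5  157.9] tool y heading deg -12.4
shift [ -4.5   1.5 128.9]
```

Call:
play_rows(
  moves=[
    [0.3,-3,1,0,0],
    [0.3,-3,1,10,0],
    [0.3,-3,1,30,0],
    [0.3,-3,1,55,0],
    [0.3,-3,1,80,0],
    [0.3,-3,1,100,0],
    [0.3,-3,1,115,0],
    [0.3,-3,1,122,0],
    [0.3,-3,1,125,0],
    [0.3,-3,1,127,0],
    [0.3,-3,1,128,0],
    [0.3,-3,1,129,0],
    [0.3,-3,1,129.5,0],
    [0.3,-3,1,130,0],
    [0.3,-3,1,130,0],
    [0.3,-3,1,130,0],
  ],
)

```text
time_s: 26.6
position: [522.9, -154.8, 29.1]
tool_rot: [2.449, 1.966, 0.0]
force: [-1.7, 0.8, 2.6]
grip_width: 0.529
grip_force: 47.1
```

It's in contact with the tray floor, so I'll release, lift and back away for a check.

Call:
play_rows(
  moves=[
    [0.58,0,0,0,0],
    [0.65,0,0,0,0],
    [0.8,0,0,0,0],
    [1,0,0,0,0],
    [1,0,0,0,0],
    [1,0,0,0,0],
    [1,0,0,-10,0],
    [1,0,0,-30,0],
    [1,0,0,-65,0],
    [1,0,0,-100,0],
    [1,0,0,-140,0],
    [1,0,0,-170,0],
    [1,40,0,-180,0],
    [1,80,0,-180,0],
    [1,120,0,-180,0],
    [1,150,0,-180,0],
    [1,150,0,-180,0],
    [1,150,0,-180,0],
  ],
)

```text
time_s: 28.4
position: [554.9, -7.8, 208.9]
tool_rot: [2.448, 1.968, 0.0]
force: [-0.5, 0.1, -0.5]
grip_width: 1.0
grip_force: 0.0
```

```bash
python3 - <<'E'
from h import *
im=optics.camera("top");sc=optics.camera("scene")
a=cv2.resize(im[200:290,360:515],(775,450),interpolation=cv2.INTER_CUBIC)
cv2.imwrite("pics/top3.png",a);cv2.imwrite("pics/sc3.png",cv2.resize(sc[190:310,80:290],(735,420)))
C=cam("top")
for n,X in [("deep",(484.5,-322,86)),("step",(504,-238.5,78)),("wide",(522.5,-155.2,66))]: print(n,((proj(C,X)-[360,200])*5).round(0))
E
```

```text
deep [603. 270.]
step [407. 231.]
wide [213. 195.]
```

View pics/top3.png

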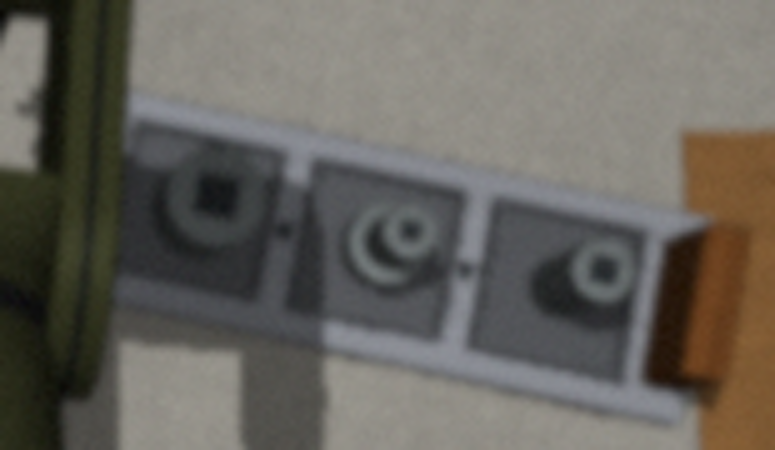

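View pics/sc3.png

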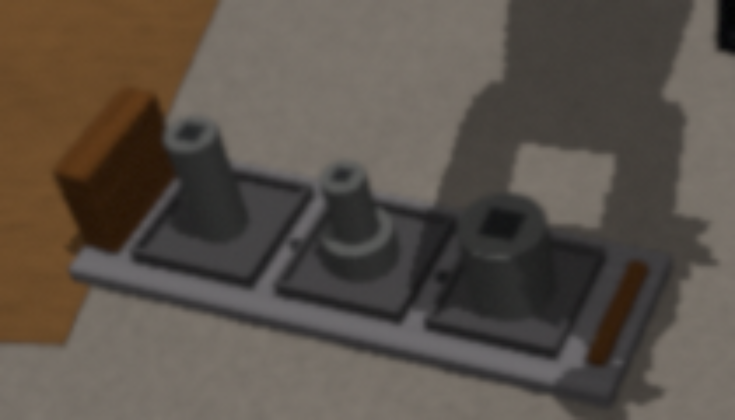

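Both views show all three sockets standing in their tray centres: the tops are at (603,271), (410,233) and (215,196) in the top crop, within 3 crop px of the targets. The order from the post is deep, stepped, wide, as required.

```bash
python3 -c "
from workcell import env
print(env.finish_job())"
```

```text
the job is handed in; nothing more can be done
None
```

I moved all three sockets to the aluminium rack and handed the job in; they stand upright near their tray centres (about 2 mm off by camera), in the order deep, stepped, wide from the post, though no verdict came back.

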